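Prop the parts bin's flap open and fetch the switch block

ROBOT

A 6-joint arm with a two-finger parallel gripper is mounted at the origin on the work surface. World frame = base frame: x ahead of the robot, y to its left, z up, the work surface at z = 0. Lengths are in mm, angles in degrees, forces in N, time in s.
With the tool pointing down it reaches from about 300 to 850 mm from the base axis. Payload 4.2 kg.
Tool frame: the origin (TCP) lies on the centre line of the jaws, within the pads' length; the fingertips stand 8 mm ahead of it and the grasp point (between the pads) lies 11 mm behind it; z points along the fingers, y is the line along which they close (so a half turn about z gives the same grasp; the last joint's range is limited). The gripper opens to 91 mm and grips with 3 to 60 N. Pads are 32 mm wide; open, the fingers measure 118 mm over their backs; the gripper's body (76 mm by 178 mm) begins 60 mm behind the grasp point.
Start: joints at [71.391, 18.312, 89.639, -0, 72.044, -1.146], TCP at [172.561, 548.512, 221.976] pointing down, gripper open.
Joint ranges: [-177.97, 177.97], [-48.28, 115.42], [12.27, 149.76], [-77.06, 257.06], [2.81, 150.46], [-146.56, 146.56]. Speed limits (degrees/s): [147.25, 147.25, 180, 180, 180, 180].

INTERFACE

Orientations are given as [roll, pitch, yaw] about the fixed x, y, z axes, in that order (R = Rz(yaw) Ry(pitch) Rx(roll)).
In Python, from workcell import telemetry, eyes, ticket gives the robot as it stands. The module is installed in compiled form; this text tells all that it offers.
- The arm moves only by the shell command python3 -m crank 'ROWS' [OPENING] [FORCE]. ROWS is JSON, a list of rows, each an object of numbers: "dx", "dy", "dz": the shift along the world's x, y, z normalised to -1 to 1, where 1 is 80 cm; "yaw": the turn about the world's z normalised to -1 to 1, where 1 is 5 degrees. A call has 1 to 10 rows; each row shifts and turns the commanded pose from where the row before left it; what a row does not reach is not made up. A row lasts 1/8 s, in which the tool goes at most 62.5 mm and 10.7 degrees, less where a joint would pass 70% of its speed; a pose out of reach is approached as far as the arm can. A call with a number of a shift or a turn outside -1 to 1 is refused whole. A call with a gripper value outside its range is refused whole. OPENING is the opening, from 0 (shut) to 1 (fully open), set as the call begins (- or left out, the last holds). The fingers move at their own pace and stop on an object; FORCE is the grip in N (left out, the last holds). Time passes only in rows, so rows that do not move let the fingers close. It gives the time, the measured TCP pose, the force, the opening and the grip force at its end, in the units of the state.
- telemetry.state(): the state, without advancing time (a new reading comes with each control period).
- eyes.grab_frame(name): name is "side" or "top" or "wrist"; returns the picture (400x640x3 uint8, red, green, blue); there is no depth.
- eyes.calibration(name): a dict with "camera_matrix" (3x3 intrinsics, pixels), "world_from_camera" (4x4, takes a point from camera to world coordinates). Camera axes: x right, y down, z forward; pixel columns grow to the right and rows downward; lengths in mm; the calibration is good to about 2 mm. A picture is of the moment at which its call begins: read the wrist's pose just before it. calibration takes no time and is no camera call; for the wrist camera it gives the pose at the moment of the call.
- ticket.job_done(): hands the job in; it is judged then, once.
The state is a dict: "time_s": time; "qpos": joint angles; "qvel": joint speeds; "effort": joint torques, N m; "ee_pos": TCP position; "ee_rot": TCP orientation; "force": force on the tool from outside, world axes, zero at the start; "torque": the same for the moment, N m; "gripper_width": finger opening in mm; "gripper_force": force on a finger pad.
Only numpy, scipy, OpenCV 4.12 (cv2) and the standard library are available. Lean on these libraries where they do the work, as an engineer would, in place of code of your own. Each camera call takes 0.05 s, during which the arm holds its last target. There are 200 camera calls.

TASK

Open the spring-closed flap of the parts bin and keep it open by laying the longer of the two aluminium tab bars across the bin's two rear slots, seated down on the slot floors, where it holds the flap's tail down. Then take the key-switch block out of the bin and set it down, without dropping it from a height, flat on its base in the black tray. Leave the bar seated, so that the flap stays open.

Things in the scene. Friction and masses are not known exactly. Their poses are not given: they have to be found in the camera images.
- bin: Fixed grey bin, mm: origin mid-underside, z up, x from front to hinge. Box 140 (x) by 170 (y) by 85, walls 5, inner floor at z 34. Clear flap over the mouth, hinged along y at x 70, z 88, swings up, sprung shut; its tail plate (88 long, 90 wide) slants 33 deg up behind the hinge: pushed down (3 N) it opens the flap. Cheeks at y +-85 have open-topped slots: x 100 to 139, floor z 45, tops z 88.
- prop_bar: Longer aluminium tab bar, 0.3-0.45 kg (mm): 240 long (y), 24 wide (x), 20 high, an upright tab mid-top 36 (y) by 20 (x), z 20 to 60. Origin mid-underside, z up; same both ways round. Starts upright on the table near a like bar only 130 long, too short for the slots. In the slots it holds the flap at 75-95 deg (top 230 above table, over the hinge); the tail may push it to the slots' rear.
- switch_block: Key-switch block, loose, about 80 g: a grey frame 57 (x) by 38 (y) by 30 high with six blue keycaps on top, 42 high in all; origin at the middle of its underside, z up. It starts upright on the bin's inner floor, in the front half of the bin, its long side within 20 degrees of the bin's x axis.
- tray: Black open tray, fixed, 120 (x) by 150 (y), 25 high, walls and floor 4 thick; origin at the middle of its underside, z up.

How it is judged:
By the outcome, as a careful person would: the job done as asked, in the order asked, and still so for the second after the job is handed in, with the robot touching nothing.
It also fails if it takes over 64 s, if anything falls off the work surface, if the arm or the gripper's body presses on something with over 40 N, if the wrist force passes 120 N, or if a joint passes its speed limit or range.

## Working session

There is one attempt and no reset: what is moved stays moved. The work goes in short steps, Python scripts to look and compute and a shell command to move; the robot and the scene stay as the last step left them, time stands still between calls to the robot, and variables do not carry over. Pictures are saved under pics/ and viewed, at most 10 in all, crops included, and the job is handed in when it is done.

```bash
mkdir -p pics; cat > h.py <<'E'
import cv2, numpy as np, json
from workcell import telemetry, eyes, ticket
def save(n,f):
    im=eyes.grab_frame(n); cv2.imwrite('pics/'+f,im[:,:,::-1]); return im
def ray(n,px,z,cal=None):
    c=cal or eyes.calibration(n); K=np.array(c["camera_matrix"]);T=np.array(c["world_from_camera"])
    px=np.atleast_2d(np.array(px,float))
    d=(T[:3,:3]@np.linalg.inv(K)@np.c_[px,np.ones(len(px))].T).T
    o=T[:3,3]; return o+d*((z-o[2])/d[:,2])[:,None]
def proj(n,P,cal=None):
    c=cal or eyes.calibration(n); K=np.array(c["camera_matrix"]);T=np.linalg.inv(np.array(c["world_from_camera"]))
    P=np.atleast_2d(np.array(P,float)); q=(K@(T[:3,:3]@P.T+T[:3,3:])).T; return q[:,:2]/q[:,2:]
E
python3 - <<'E'
from h import *
print(telemetry.state())
for n in("top","side"):
    save(n,n+'0.png'); c=eyes.calibration(n); print(n,np.round(c["camera_matrix"],1).tolist(),np.round(c["world_from_camera"],3).tolist())
E
```

```text
{'time_s': 0.0, 'qpos': array([ 7.13911523e+01,  1.83508444e+01,  8.97067405e+01, -2.01512889e-03,
        7.20453383e+01, -1.14573468e+00]), 'qvel': array([-0.11162649,  0.03391679,  0.01791359, -0.01413883, -0.04073251,
        0.00368416]), 'effort': array([ 1.54043883e-03, -4.12476075e+01, -2.31976193e+01,  7.29674287e-02,
        4.58948000e-02, -1.24849171e-04]), 'ee_pos': array([172.39959871, 548.01734411, 221.12600869]), 'ee_rot': array([-1.79897059e+02, -1.42510136e-04,  1.62537510e+02]), 'force': array([0.22863769, 0.53012046, 0.54886796]), 'torque': array([ 0.02887008, -0.00667307,  0.01878063]), 'gripper_force': 0.0, 'gripper_width': 91.0366557507489}
top [[484.6, 0.0, 320.4], [0.0, 484.6, 208.8], [0.0, 0.0, 1.0]] [[0.019, -0.998, 0.063, 423.631], [-0.999, -0.021, -0.024, -9.617], [0.025, -0.063, -0.998, 1358.085], [0.0, 0.0, 0.0, 1.0]]
side [[501.4, 0.0, 320.8], [0.0, 501.4, 203.9], [0.0, 0.0, 1.0]] [[0.969, -0.158, 0.189, 249.804], [-0.246, -0.616, 0.748, -960.471], [-0.001, -0.772, -0.636, 848.919], [0.0, 0.0, 0.0, 1.0]]
```

View pics/top0.png

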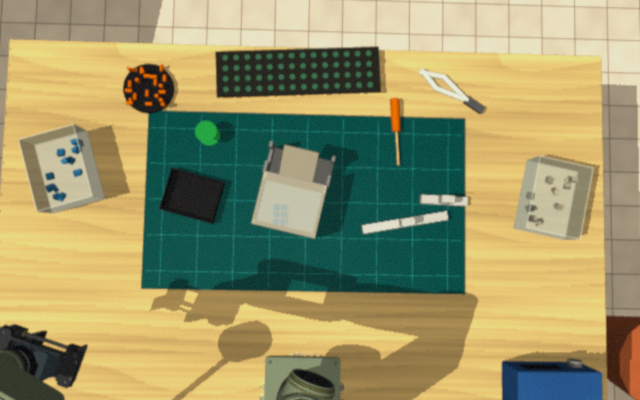

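View pics/side0.png

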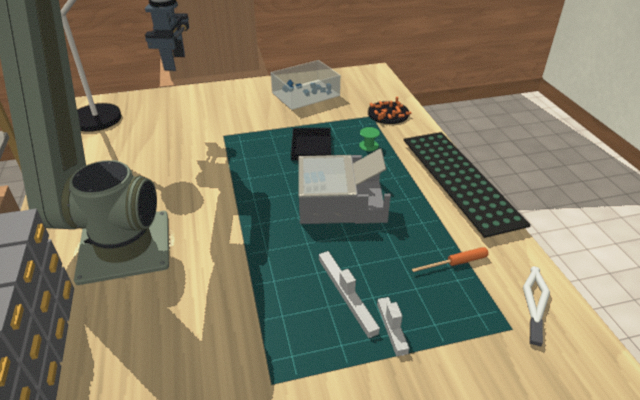

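Top view: tray about (193,195), bin about (293,190) with the tail upward (world +x), long bar about (405,223), short bar about (444,200). The side view agrees. Next I measure the bars and tray by mask and enlarge the bin.

```bash
python3 - <<'E'
from h import *
im=cv2.imread('pics/top0.png'); cal=eyes.calibration("top")
hsv=cv2.cvtColor(im,cv2.COLOR_BGR2HSV)
def blobs(m,x0,x1,y0,y1,z,amin):
    mm=np.zeros_like(m); mm[y0:y1,x0:x1]=m[y0:y1,x0:x1]
    for c in cv2.findContours(mm,0,2)[0]:
        if cv2.contourArea(c)<amin: continue
        P=ray("top",c[:,0,:],z,cal)[:,:2].astype(np.float32)
        r=cv2.minAreaRect(P); print(np.round(r[0],1),np.round(r[1],1),round(r[2],1),cv2.boundingRect(c), 'box',np.round(cv2.boxPoints(r)).tolist())
w=((hsv[...,1]<60)&(hsv[...,2]>150)).astype(np.uint8)*255
blobs(w,345,480,180,250,20,40)
print('tray'); blobs((hsv[...,2]<50).astype(np.uint8)*255,150,235,155,230,20,400)
c=im[135:245,240:350]; cv2.imwrite('pics/bin_crop.png',cv2.resize(c,None,fx=5,fy=5,interpolation=cv2.INTER_CUBIC))
E
```

```text
[ 476.8 -276.1] [ 25.2 240.6] 10.4 (362, 211, 86, 23) box [[443.0, -160.0], [486.0, -397.0], [511.0, -392.0], [467.0, -156.0]]
[ 542.  -385.9] [129.7  27.5] 87.9 (421, 195, 47, 11) box [[526.0, -450.0], [553.0, -451.0], [558.0, -322.0], [531.0, -321.0]]
tray
[540.9 311. ] [156.7 124.4] 75.8 (160, 168, 66, 56) box [[461.0, 250.0], [582.0, 220.0], [620.0, 372.0], [500.0, 402.0]]
```

View pics/bin_crop.png

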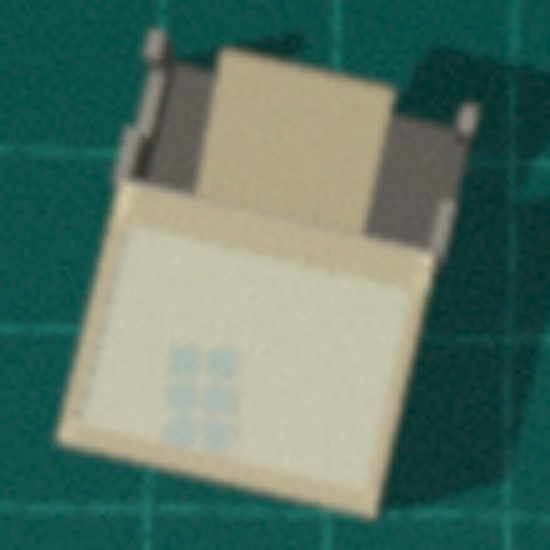

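```bash
python3 - <<'E'
from h import *
cal=eyes.calibration("top")
p=np.array([[57,440],[378,517],[437,252],[122,180],[155,47],[469,118],[127,155],[445,226]])/5+[240-.4,135-.4]
P=ray("top",p,88,cal)[:,:2]; print(np.round(P,1))
d=lambda a,b:np.linalg.norm(P[a]-P[b]); print(d(0,1),d(1,2),d(2,3),d(3,0),d(4,5))
ux=(P[3]+P[2]-P[0]-P[1]);ux/=np.linalg.norm(ux); uy=P[0]-P[1]+P[3]-P[2]+P[4]-P[5]; uy/=np.linalg.norm(uy)
a1=np.degrees(np.arctan2(ux[1],ux[0]));a2=np.degrees(np.arctan2(-uy[0],uy[1]));print(a1,a2)
a=np.radians((a1+a2)/2);R=np.array([[np.cos(a),-np.sin(a)],[np.sin(a),np.cos(a)]])
o=P[:4].mean(0);print('bin centre',o)
print(np.round((P-o)@R,1))
k=np.array([[185,360],[222,362],[218,436],[180,432]])/5+[240-.4,135-.4]
K=ray("top",k,76,cal)[:,:2];print('block',K.mean(0),((K-o)@R).round(1))
E
```

```text
[[464.5 140.7]
 [427.6 -27.9]
 [567.6 -56.1]
 [602.  110.5]
 [673.2  95. ]
 [639.3 -71.8]
 [615.3 108.2]
 [581.5 -60.1]]
172.52861078250726 142.87532620791495 170.13966087224915 140.83747264768456 170.16083009275275
-11.9018240025515 -11.837668760994577
bin centre [515.42577759  41.79024581]
[[-70.2  86.3]
 [-71.6 -86.2]
 [ 71.2 -85.1]
 [ 70.6  85. ]
 [143.4  84.5]
 [144.6 -85.7]
 [ 84.1  85.5]
 [ 85.6 -86.1]]
block [488.89149975  66.7139543 ] [[-13.7  31.9]
 [-10.3  12.6]
 [-48.9   5.6]
 [-51.4  25.7]]
```

The bin fits its drawn size well: centre (515,42), yaw -11.9°. The long bar is at (477,-276), yaw 10.4°. Moving above the bar.

```bash
python3 -m crank '[{"dx":0.021,"dy":-0.057,"yaw":0.3},{"dx":0.021,"dy":-0.057,"yaw":0.3},{"dx":0.021,"dy":-0.057,"yaw":0.3},{"dx":0.021,"dy":-0.057,"yaw":0.3},{"dx":0.021,"dy":-0.057,"yaw":0.3},{"dx":0.021,"dy":-0.057,"yaw":0.3},{"dx":0.021,"dy":-0.057,"yaw":0.3},{"dx":0.021,"dy":-0.057,"yaw":0.3},{"dx":0.021,"dy":-0.057,"yaw":0.3},{"dx":0.021,"dy":-0.057,"yaw":0.3}]' 0.8 40
python3 -m crank '[{"dx":0.021,"dy":-0.057,"yaw":0.3},{"dx":0.021,"dy":-0.057,"yaw":0.3},{"dx":0.021,"dy":-0.057,"yaw":0.3},{"dx":0.021,"dy":-0.057,"yaw":0.3},{"dx":0.021,"dy":-0.057,"yaw":0.4},{"dx":0.021,"dy":-0.057,"yaw":0.4,"dz":-0.03},{"dx":0.021,"dy":-0.057,"yaw":0.4,"dz":-0.03},{"dx":0.021,"dy":-0.057,"yaw":0.4,"dz":-0.03},{}]'
python3 - <<'E'
from h import *
im=save("wrist","w1.png"); c=eyes.calibration("wrist"); print(telemetry.state()["ee_pos"],telemetry.state()["ee_rot"])
hsv=cv2.cvtColor(im[:,:,::-1].copy(),cv2.COLOR_BGR2HSV)
b=np.array([476.8,-276.1]);a=np.radians(10.4);ex=np.array([np.cos(a),np.sin(a)]);ey=np.array([-np.sin(a),np.cos(a)])
P=[[*(b+sx*10*ex+sy*18*ey),60] for sx,sy in((1,1),(1,-1),(-1,-1),(-1,1))];print(proj("wrist",P,c).round())
E
```

```text
[172.4453668  548.16337501 221.32425589] [-1.79924211e+02  9.99563973e-06  1.62537346e+02]
[[-159.  560.]
 [-176.  568.]
 [-188.  560.]
 [-170.  552.]]validation failed for argument at $[0]...
validation failed for argument at $[0]...
```

View pics/w1.png

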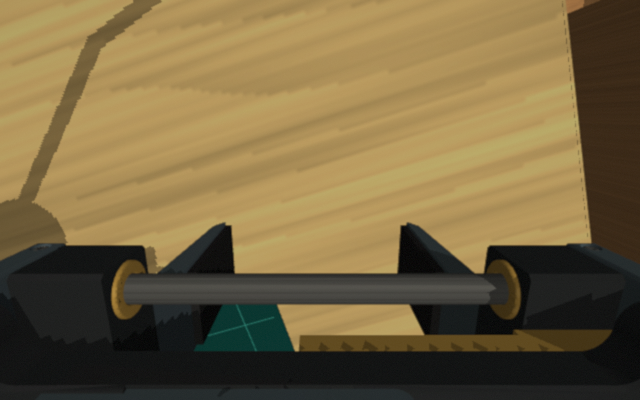

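The picture shows only the fingers over empty wood: both calls were refused. Each row probably needs all four keys.

```bash
python3 -m crank '[{"dx":0.021,"dy":-0.057,"dz":0,"yaw":0.3},{"dx":0.021,"dy":-0.057,"dz":0,"yaw":0.3},{"dx":0.021,"dy":-0.057,"dz":0,"yaw":0.3},{"dx":0.021,"dy":-0.057,"dz":0,"yaw":0.3},{"dx":0.021,"dy":-0.057,"dz":0,"yaw":0.3},{"dx":0.021,"dy":-0.057,"dz":0,"yaw":0.3},{"dx":0.021,"dy":-0.057,"dz":0,"yaw":0.3},{"dx":0.021,"dy":-0.057,"dz":0,"yaw":0.3},{"dx":0.021,"dy":-0.057,"dz":0,"yaw":0.3},{"dx":0.021,"dy":-0.057,"dz":0,"yaw":0.3}]' 0.8 40
```

```text
time_s: 1.4
ee_pos: [340.8, 91.0, 222.0]
ee_rot: [180.0, 0.0, 177.6]
force: [0.4, 0.9, 1.0]
gripper_width: 73.1
gripper_force: 0.0
```

```bash
python3 -m crank '[{"dx":0.021,"dy":-0.057,"dz":0,"yaw":0.3},{"dx":0.021,"dy":-0.057,"dz":0,"yaw":0.3},{"dx":0.021,"dy":-0.057,"dz":0,"yaw":0.3},{"dx":0.021,"dy":-0.057,"dz":0,"yaw":0.3},{"dx":0.021,"dy":-0.057,"dz":0,"yaw":0.3},{"dx":0.021,"dy":-0.057,"dz":-0.03,"yaw":0.3},{"dx":0.021,"dy":-0.057,"dz":-0.03,"yaw":0.3},{"dx":0.021,"dy":-0.057,"dz":-0.03,"yaw":0.3},{"dx":0,"dy":0,"dz":0,"yaw":0.15},{"dx":0,"dy":0,"dz":0,"yaw":0}]'
python3 - <<'E'
from h import *
im=save("wrist","w2.png"); c=eyes.calibration("wrist")
b=np.array([476.8,-276.1]);a=np.radians(10.4);ex=np.array([np.cos(a),np.sin(a)]);ey=np.array([-np.sin(a),np.cos(a)])
P=[[*(b+sx*10*ex+sy*18*ey),60] for sx,sy in((1,1),(1,-1),(-1,-1),(-1,1))];print(proj("wrist",P,c).round())
E
```

```text
time_s: 2.65
ee_pos: [474.5, -271.8, 149.8]
ee_rot: [179.9, -0.0, -169.7]
force: [0.1, 0.2, 0.6]
gripper_width: 73.2
gripper_force: 0.0
[[331. 224.]
 [287. 224.]
 [286. 200.]
 [332. 200.]]
```

View pics/w2.png

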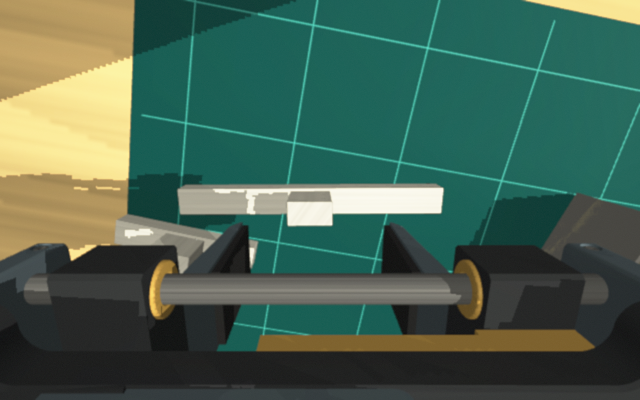

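The tab top, at (288–332, 200–225), is where it was predicted and the bar is parallel to the jaws. Grasping.

```bash
python3 -m crank '[{"dx":0.003,"dy":-0.005,"dz":-0.04,"yaw":0},{"dx":0,"dy":0,"dz":-0.05,"yaw":0},{"dx":0,"dy":0,"dz":-0.04,"yaw":0},{"dx":0,"dy":0,"dz":-0.016,"yaw":0},{"dx":0,"dy":0,"dz":0,"yaw":0}]'
python3 -m crank '[{"dx":0,"dy":0,"dz":0,"yaw":0},{"dx":0,"dy":0,"dz":0,"yaw":0},{"dx":0,"dy":0,"dz":0,"yaw":0},{"dx":0,"dy":0,"dz":0,"yaw":0},{"dx":0,"dy":0,"dz":0,"yaw":0}]' 0 50
python3 -m crank '[{"dx":0,"dy":0,"dz":0.02,"yaw":0},{"dx":0,"dy":0,"dz":0.04,"yaw":0},{"dx":0,"dy":0,"dz":0.06,"yaw":0},{"dx":0,"dy":0,"dz":0.07,"yaw":0},{"dx":0,"dy":0,"dz":0.05,"yaw":0},{"dx":0,"dy":0,"dz":0,"yaw":0}]'
```

```text
time_s: 3.32
ee_pos: [477.5, -275.7, 33.6]
ee_rot: [180.0, -0.0, -169.7]
force: [-0.7, 0.6, 0.2]
gripper_width: 72.5
gripper_force: 0.0
time_s: 3.95
ee_pos: [477.5, -276.3, 33.5]
ee_rot: [-180.0, 0.0, -169.7]
force: [-0.3, 1.1, 3.4]
gripper_width: 35.9
gripper_force: 50.0
time_s: 4.7
ee_pos: [478.7, -277.2, 228.8]
ee_rot: [-179.7, 0.3, -169.7]
force: [0.3, 0.4, -5.1]
gripper_width: 36.0
gripper_force: 50.0
```

```bash
python3 -m crank '[{"dx":0.024,"dy":0.046,"dz":0,"yaw":-0.5},{"dx":0.024,"dy":0.046,"dz":0,"yaw":-0.5},{"dx":0.024,"dy":0.046,"dz":0,"yaw":-0.5},{"dx":0.024,"dy":0.046,"dz":0,"yaw":-0.5},{"dx":0.024,"dy":0.046,"dz":0,"yaw":-0.6},{"dx":0.024,"dy":0.046,"dz":0,"yaw":-0.6},{"dx":0.024,"dy":0.046,"dz":0,"yaw":-0.6},{"dx":0.027,"dy":0.046,"dz":0,"yaw":-0.63},{"dx":0,"dy":0,"dz":0,"yaw":0},{"dx":0,"dy":0,"dz":0,"yaw":0}]'
python3 - <<'E'
from h import *
im=save("wrist","w3.png"); c=eyes.calibration("wrist"); s=telemetry.state();print(s["ee_pos"],s["ee_rot"])
a=np.radians(-11.87);R=np.array([[np.cos(a),-np.sin(a)],[np.sin(a),np.cos(a)]]);o=np.array([515.4,41.8])
B=lambda x,y,z:[*(o+R@[x,y]),z]
zb=s["ee_pos"][2]-33.5
t=s["ee_pos"][:2]-o; print('tcp in bin',R.T@t)
v=cv2.cvtColor(im,cv2.COLOR_RGB2BGR)
for P,col in((B(100,85,88),(0,0,255)),(B(139,85,88),(0,0,255)),(B(100,-85,88),(0,0,255)),(B(139,-85,88),(0,0,255)),(B(109,120,zb+20),(255,0,0)),(B(133,120,zb+20),(255,0,0)),(B(109,-120,zb+20),(255,0,0)),(B(133,-120,zb+20),(255,0,0))):
    p=proj("wrist",P,c)[0]; print(p.round()); cv2.circle(v,tuple(int(i) for i in p.round()),3,col,1)
cv2.imwrite('pics/w3m.png',v)
E
```

```text
time_s: 5.95
ee_pos: [632.0, 17.8, 223.0]
ee_rot: [-179.9, -0.3, 168.2]
force: [-0.7, -0.5, -4.4]
gripper_width: 35.6
gripper_force: 50.0
[632.16892595  17.38268022 223.54962698] [-179.92909735   -0.19480022  168.12266385]
tcp in bin [119.29447763   0.12321203]
[409. 177.]
[406. 218.]
[222. 177.]
[225. 218.]
[528. 231.]
[521. 270.]
[102. 231.]
[109. 270.]
```

View pics/w3m.png

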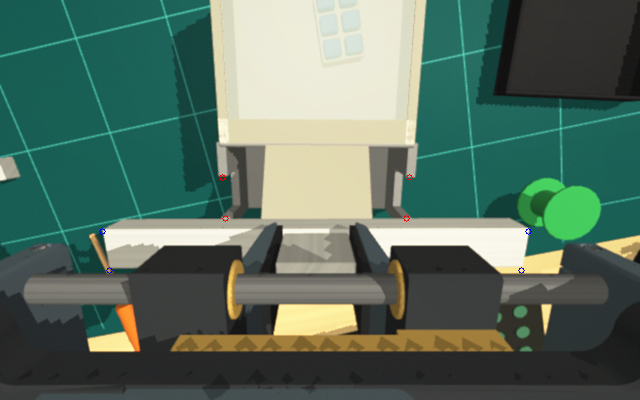

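Predicted slot corners (red, about (222,177) and (406,218)) fall on the cheeks, and the bar is parallel and centred. Lowering.

```bash
python3 -m crank '[{"dx":0.002,"dy":0,"dz":-0.03,"yaw":0},{"dx":0,"dy":0,"dz":-0.03,"yaw":0},{"dx":0,"dy":0,"dz":-0.02,"yaw":0},{"dx":0,"dy":0,"dz":-0.02,"yaw":0},{"dx":0,"dy":0,"dz":-0.02,"yaw":0},{"dx":0,"dy":0,"dz":0,"yaw":0}]'
python3 -m crank '[{"dx":0,"dy":0,"dz":-0.015,"yaw":0},{"dx":0,"dy":0,"dz":-0.015,"yaw":0},{"dx":0,"dy":0,"dz":-0.01,"yaw":0},{"dx":0,"dy":0,"dz":0,"yaw":0}]'
```

```text
time_s: 6.75
ee_pos: [634.0, 18.0, 127.7]
ee_rot: [-180.0, -0.2, 168.1]
force: [-1.0, -0.6, -3.5]
gripper_width: 35.5
gripper_force: 50.0
time_s: 7.25
ee_pos: [634.9, 18.1, 96.2]
ee_rot: [-180.0, -0.0, 168.1]
force: [1.2, -0.2, -3.5]
gripper_width: 35.7
gripper_force: 50.0
```

```bash
python3 -m crank '[{"dx":0,"dy":0,"dz":-0.01,"yaw":0},{"dx":0,"dy":0,"dz":-0.009,"yaw":0},{"dx":0,"dy":0,"dz":-0.004,"yaw":0},{"dx":0,"dy":0,"dz":0,"yaw":0},{"dx":0,"dy":0,"dz":0,"yaw":0}]'
python3 - <<'E'
from h import *
save("side","s2.png")
E
```

```text
time_s: 7.88
ee_pos: [635.0, 18.0, 78.7]
ee_rot: [180.0, 0.0, 168.1]
force: [1.3, -0.8, -2.8]
gripper_width: 35.9
gripper_force: 50.0
```

View pics/s2.png

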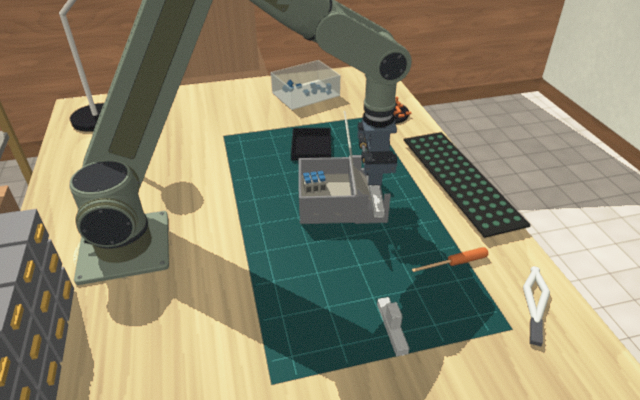

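The flap stands upright at about (348,140) and the bar end sits in the near slot at about (378,205). Pressing lightly to find the slot floor, then releasing.

```bash
python3 -m crank '[{"dx":0,"dy":0,"dz":-0.002,"yaw":0},{"dx":0,"dy":0,"dz":0,"yaw":0},{"dx":0,"dy":0,"dz":0,"yaw":0}]'; python3 -m crank '[{"dx":0,"dy":0,"dz":-0.002,"yaw":0},{"dx":0,"dy":0,"dz":0,"yaw":0},{"dx":0,"dy":0,"dz":0,"yaw":0}]'
```

```text
time_s: 8.3
ee_pos: [635.2, 18.1, 78.5]
ee_rot: [180.0, 0.1, 168.1]
force: [-1.7, -1.0, 5.7]
gripper_width: 35.4
gripper_force: 50.0
time_s: 8.68
ee_pos: [635.2, 18.1, 78.5]
ee_rot: [180.0, 0.1, 168.1]
force: [-5.1, 0.3, 12.8]
gripper_width: 35.9
gripper_force: 50.0
```

Floor contact at 78.5 mm is just as expected for an underside at 45 mm. Releasing, rising over the flap, and looking at the block.

```bash
python3 -m crank '[{"dx":0,"dy":0,"dz":0.003,"yaw":0},{"dx":0,"dy":0,"dz":0,"yaw":0},{"dx":0,"dy":0,"dz":0,"yaw":0}]' 0.6; python3 -m crank '[{"dx":0,"dy":0,"dz":0.02,"yaw":0},{"dx":0,"dy":0,"dz":0.04,"yaw":0},{"dx":0,"dy":0,"dz":0.07,"yaw":0},{"dx":0,"dy":0,"dz":0.07,"yaw":0},{"dx":0,"dy":0,"dz":0.07,"yaw":0},{"dx":-0.044,"dy":0.018,"dz":0,"yaw":0},{"dx":-0.044,"dy":0.018,"dz":0,"yaw":0},{"dx":-0.044,"dy":0.018,"dz":0,"yaw":0},{"dx":0,"dy":0,"dz":0,"yaw":0},{"dx":0,"dy":0,"dz":0,"yaw":0}]'
python3 - <<'E'
from h import *
c=eyes.calibration("wrist");im=save("wrist","w4.png"); s=telemetry.state();print(s["ee_pos"],s["ee_rot"])
hsv=cv2.cvtColor(im,cv2.COLOR_RGB2HSV)
m=((hsv[...,0]>95)&(hsv[...,0]<125)&(hsv[...,1]>110)&(hsv[...,2]>80)).astype(np.uint8)*255
L=[]
for k in cv2.findContours(m,0,2)[0]:
    if cv2.contourArea(k)<40: continue
    r=cv2.minAreaRect(k); P=ray("wrist",[r[0]],76,c)[0]; L.append(P[:2]); print(np.round(r[0]),cv2.contourArea(k),P.round(1))
L=np.array(L,np.float32)
if len(L)>2: print(cv2.minAreaRect(L),L.mean(0))
E
```

```text
time_s: 9.05
ee_pos: [634.9, 18.1, 77.6]
ee_rot: [180.0, -0.0, 168.1]
force: [-0.3, -0.4, -1.4]
gripper_width: 54.6
gripper_force: 0.0
time_s: 10.3
ee_pos: [530.0, 61.2, 294.9]
ee_rot: [180.0, 0.1, 168.1]
force: [0.1, -0.4, -0.3]
gripper_width: 55.2
gripper_force: 0.0
[530.27325833  61.06831439 294.46056423] [1.79985907e+02 8.02321212e-02 1.68123032e+02]
[309. 161.] 123.5 [507.1  58.8  76. ]
[325. 158.] 118.0 [507.8  77.3  76. ]
[306. 145.] 128.0 [488.2  59.3  76. ]
[322. 142.] 119.5 [488.9  78.   76. ]
[303. 128.] 125.5 [469.5  60.   76. ]
[319. 125.] 130.5 [470.   78.7  76. ]
((488.5539855957031, 68.6478271484375), (18.725610733032227, 37.85801315307617), 88.03872680664062) [488.59012  68.65977]
```

View pics/w4.png

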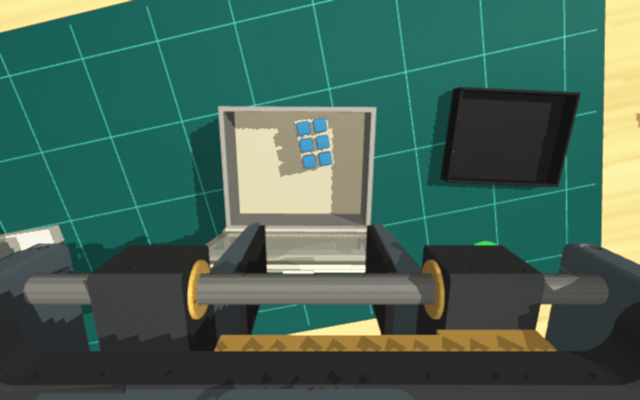

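Six keycaps at about (314,143) px: the block is at (488.6,68.7), yaw -2°. The spacing is 18.7 mm and the block lies within the bin, as it must. The tray is in view at about (512,138). Picking the block, with the grip 4 mm toward the front for flap clearance.

```bash
python3 -m crank '[{"dx":-0.028,"dy":0.005,"dz":0,"yaw":0.99},{"dx":-0.028,"dy":0.005,"dz":0,"yaw":0.99},{"dx":0,"dy":0,"dz":-0.05,"yaw":0},{"dx":0,"dy":0,"dz":-0.06,"yaw":0},{"dx":0,"dy":0,"dz":-0.06,"yaw":0},{"dx":0,"dy":0,"dz":-0.06,"yaw":0},{"dx":0,"dy":0,"dz":0,"yaw":0}]'; python3 -m crank '[{"dx":0,"dy":0,"dz":-0.04,"yaw":0},{"dx":0,"dy":0,"dz":-0.02,"yaw":0},{"dx":0,"dy":0,"dz":-0.02,"yaw":0},{"dx":0,"dy":0,"dz":0,"yaw":0}]'
```

```text
time_s: 11.22
ee_pos: [482.8, 68.7, 107.0]
ee_rot: [-179.9, -0.5, 178.0]
force: [-0.7, -0.3, 1.2]
gripper_width: 54.4
gripper_force: 0.0
time_s: 11.72
ee_pos: [486.0, 69.3, 46.9]
ee_rot: [180.0, 0.1, 178.0]
force: [-0.7, 0.3, -1.1]
gripper_width: 54.8
gripper_force: 0.0
```

```bash
python3 -m crank '[{"dx":0,"dy":0,"dz":0,"yaw":0},{"dx":0,"dy":0,"dz":0,"yaw":0},{"dx":0,"dy":0,"dz":0,"yaw":0},{"dx":0,"dy":0,"dz":0,"yaw":0}]' 0 15; python3 -m crank '[{"dx":0,"dy":0,"dz":0.01,"yaw":0},{"dx":0,"dy":0,"dz":0.03,"yaw":0},{"dx":0,"dy":0,"dz":0.04,"yaw":0},{"dx":0,"dy":0,"dz":0.05,"yaw":0},{"dx":0,"dy":0,"dz":0.02,"yaw":0},{"dx":0,"dy":0,"dz":0,"yaw":0}]'
```

```text
time_s: 12.22
ee_pos: [485.7, 69.4, 47.2]
ee_rot: [180.0, 0.2, 178.0]
force: [-0.2, -0.1, 5.5]
gripper_width: 38.0
gripper_force: 15.0
time_s: 12.98
ee_pos: [485.1, 69.4, 167.3]
ee_rot: [180.0, 0.2, 178.0]
force: [0.1, 0.3, -0.9]
gripper_width: 37.4
gripper_force: 15.0
```

```bash
python3 -m crank '[{"dx":0.011,"dy":0.05,"dz":0,"yaw":0},{"dx":0.011,"dy":0.05,"dz":0,"yaw":0},{"dx":0.011,"dy":0.05,"dz":0,"yaw":0},{"dx":0.011,"dy":0.05,"dz":0,"yaw":0},{"dx":0.011,"dy":0.05,"dz":0,"yaw":0},{"dx":0.011,"dy":0.05,"dz":0,"yaw":0},{"dx":0,"dy":0,"dz":0,"yaw":0},{"dx":0,"dy":0,"dz":0,"yaw":0}]'
python3 - <<'E'
from h import *
im=save("top","t5.png"); save("wrist","w5.png")
a=im[100:240,150:350]; w=cv2.imread('pics/w5.png')
cv2.imwrite('pics/c5.png',np.vstack([cv2.resize(a[:,:,::-1],(400,280),interpolation=cv2.INTER_CUBIC),cv2.resize(w,(400,250))]))
E
```

```text
time_s: 13.98
ee_pos: [536.5, 308.5, 164.6]
ee_rot: [-179.9, -0.1, 178.1]
force: [0.0, -0.2, -0.5]
gripper_width: 37.9
gripper_force: 15.0
```

View pics/c5.png

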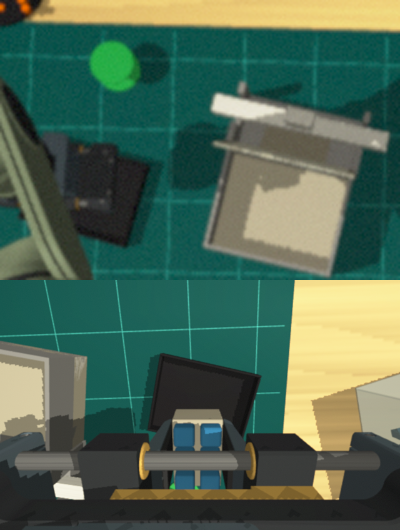

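Top crop: bar across both slots, flap upright edge-on, bin empty. Wrist: block held level over the tray. Lowering it.

```bash
python3 -m crank '[{"dx":0,"dy":0,"dz":-0.04,"yaw":0},{"dx":0,"dy":0,"dz":-0.05,"yaw":0},{"dx":0,"dy":0,"dz":-0.05,"yaw":0},{"dx":0,"dy":0,"dz":-0.025,"yaw":0},{"dx":0,"dy":0,"dz":-0.01,"yaw":0},{"dx":0,"dy":0,"dz":-0.006,"yaw":0},{"dx":0,"dy":0,"dz":0,"yaw":0},{"dx":0,"dy":0,"dz":0,"yaw":0}]'
```

```text
time_s: 15.08
ee_pos: [537.9, 309.5, 22.1]
ee_rot: [179.9, 0.1, 178.0]
force: [0.3, -0.4, -0.6]
gripper_width: 37.8
gripper_force: 15.0
```

```bash
python3 -m crank '[{"dx":0,"dy":0,"dz":-0.003,"yaw":0},{"dx":0,"dy":0,"dz":-0.002,"yaw":0},{"dx":0,"dy":0,"dz":0,"yaw":0},{"dx":0,"dy":0,"dz":0,"yaw":0}]'; python3 -m crank '[{"dx":0,"dy":0,"dz":-0.002,"yaw":0},{"dx":0,"dy":0,"dz":0,"yaw":0},{"dx":0,"dy":0,"dz":0,"yaw":0}]'
```

```text
time_s: 15.58
ee_pos: [537.4, 309.4, 17.2]
ee_rot: [180.0, 0.0, 178.0]
force: [-0.0, -0.3, 0.3]
gripper_width: 38.0
gripper_force: 15.0
time_s: 15.95
ee_pos: [537.4, 309.4, 17.2]
ee_rot: [180.0, 0.0, 178.0]
force: [-2.6, -1.5, 9.0]
gripper_width: 37.8
gripper_force: 15.0
```

Contact with the tray floor at the expected height. Releasing and rising.

```bash
python3 -m crank '[{"dx":0,"dy":0,"dz":0.001,"yaw":0},{"dx":0,"dy":0,"dz":0,"yaw":0},{"dx":0,"dy":0,"dz":0,"yaw":0}]' 0.6; python3 -m crank '[{"dx":0,"dy":0,"dz":0.02,"yaw":0},{"dx":0,"dy":0,"dz":0.04,"yaw":0},{"dx":0,"dy":0,"dz":0.06,"yaw":0},{"dx":0,"dy":0,"dz":0.07,"yaw":0},{"dx":0.03,"dy":0.02,"dz":0.03,"yaw":0},{"dx":0.03,"dy":0.02,"dz":0,"yaw":0},{"dx":0.03,"dy":0.02,"dz":0,"yaw":0},{"dx":0,"dy":0,"dz":0,"yaw":0}]'
python3 - <<'E'
from h import *
c=eyes.calibration("wrist");im=save("wrist","w6.png"); sd=save("side","s6.png")
hsv=cv2.cvtColor(im,cv2.COLOR_RGB2HSV)
m=((hsv[...,0]>95)&(hsv[...,0]<125)&(hsv[...,1]>110)&(hsv[...,2]>80)).astype(np.uint8)*255
for k in cv2.findContours(m,0,2)[0]:
    if cv2.contourArea(k)>40: print(ray("wrist",[cv2.minAreaRect(k)[0]],46,c)[0].round(1))
a=cv2.resize(im[:,:,::-1],(480,300)); b=cv2.resize(sd[100:250,240:480,::-1],(480,300),interpolation=cv2.INTER_CUBIC)
cv2.imwrite('pics/c6.png',np.vstack([a,b]))
E
```

```text
time_s: 16.32
ee_pos: [537.3, 309.2, 16.0]
ee_rot: [-180.0, -0.0, 178.0]
force: [-0.8, -1.0, 0.0]
gripper_width: 54.5
gripper_force: 0.0
time_s: 17.32
ee_pos: [610.3, 358.0, 192.6]
ee_rot: [180.0, 0.0, 178.0]
force: [0.5, -0.4, 0.4]
gripper_width: 55.0
gripper_force: 0.0
[630.6 641.5  46. ]
[590.2 616.1  46. ]
[560.  318.6  46. ]
[559.4 299.8  46. ]
[540.9 319.5  46. ]
[540.2 301.   46. ]
[532.1 644.6  46. ]
[521.9 319.9  46. ]
[521.3 301.3  46. ]
```

View pics/c6.png

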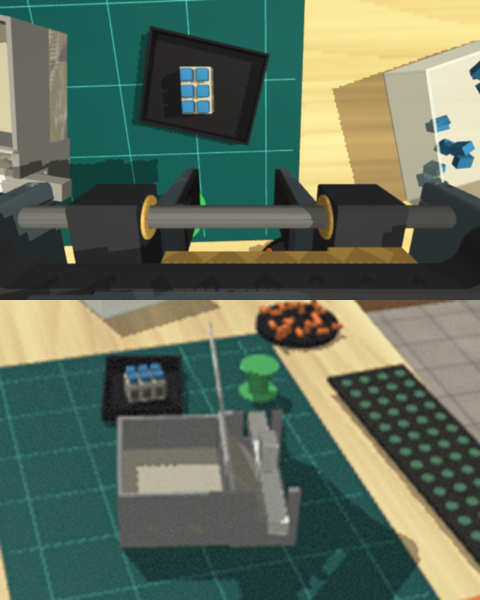

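Block flat in the tray (keycaps at 46 mm height fit, centred at (541,310)); bar seated, flap open, arm clear.

```bash
python3 -c "
from workcell import ticket; print(ticket.job_done())"
```

```text
the job is handed in; nothing more can be done
None
```

I handed the job in at about 17 s: the long bar is seated in both rear slots holding the flap open, and the key-switch block is flat on its base in the black tray; the hand-in returned no verdict.

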